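# Clear the bench clamp and clamp a sherd for mending

### The job

The mending clamp is blocked by the grinding stone lying in it: take the stone out and set it down gently in the shallow plywood tray. Then lay the long sherd flat in the clamp, lengthwise between stop and jaw, and slide the jaw up by its knob until the sherd is held firmly, but without crushing it, and let go. Leave everything else on the table where it is.

Things in the scene. Friction and masses are not known exactly. Their poses are not given: they have to be found in the camera images.
- clamp: Fixed wooden clamp. Origin: underside, on the table; z up; y is the clamp axis. Flat bed, 56 mm wide in x, top at z 12 mm, from y = -105 to +115 mm, a low rail along each side. Stop block at the -y end, 42 mm high, with a screw-set cork face, z 13 to 33 mm, that stays anywhere from y = -85 to -73 mm (not told; find by touch or sight). Jaw at the +y end. Open at both sides.
- jaw: Sliding wooden jaw, 56 x 36 mm, top 36 mm above the table, axes as the clamp's. Origin: mid-block, 13.5 mm up; at clamp y +90 mm when open (starts +70 to +90), +15 mm at its end. Slides along y with 8 N friction, stays where left. In front (-y) a sprung cork pad, 50 mm wide, 14 to 33 mm above the table, face 25 mm from the origin, yields up to 4 mm at 6 N/mm; fully in is too hard.
- jaw_knob (a point): Point on the axis of the round upright wooden knob of the jaw, 53.5 mm above the table. Knob diameter 24 mm, from 36 to 70 mm above the table. Grip it to slide the jaw.
- stone: Smooth grey oval pebble (a grinding stone), 55 x 89 x 40 mm (x, y, z), about 0.2 kg. Origin: centre of its underside. Starts lying in the clamp, its long (y) axis roughly along the clamp axis; grasp across its 55 mm width, at about 20 mm above its underside.
- long_sherd: The longest sherd: flat brown pottery, about 49 x 104 x 11 mm (x, y, z), 70 g, ragged outline. Origin: centre of its underside. Starts flat on the table. Grasp it across x, near the origin. In the clamp its y axis lies along the clamp's y, either way round.
- tray: Fixed shallow plywood tray, 150 x 130 x 14 mm (x, y, z), walls 6 mm, inner floor 6 mm above the table. Origin: centre of its underside.
- varnish_bottle: Bystander: small clear bottle with white cap, 30 x 30 x 69 mm, origin at its underside. Stays where it is.
- broad_sherd: Bystander: broad sherd, 80 x 66 x 16 mm, origin at its underside. Stays where it is.
- labels_a: Bystander: banded bundle of paper slips, 48 x 65 x 13 mm, origin at its underside. Stays where it is.
Mind the look-alikes: they are no part of the job. Leave any pink or purple look-alike of the long_sherd alone.

How it is judged (in metres and radians):
On the way:
1. the stone lies in the tray, let go (x of stone in the frame of tray between -0.06 and 0.06 m and y of stone in the frame of tray between -0.05 and 0.05 m and z of stone in the frame of tray between -0.002 and 0.03 m and contact force between the fingers and stone below 0.1 N and linear speed of stone below 0.03 m/s), for 0.2 s.
At the end, for the whole second after the job is handed in: Stone at rest and let go in the tray (within 60 x 50 mm of its centre). Sherd flat on the clamp bed, lengthwise within 0.25 rad, within 20 mm of the centre line, its origin 8 to 50 mm from the clamp's origin towards the stop; the jaw still presses it with over 1.5 N; all at rest (all of step 1 and x of long_sherd in the frame of clamp between -0.02 and 0.02 m and y of long_sherd in the frame of clamp between -0.05 and -0.008 m and z of long_sherd in the frame of clamp between 0.007 and 0.018 m and angle between long_sherd's own z axis and vertical below 0.12 rad and angle between the y axis of long_sherd and the y axis of clamp, either way round below 0.25 rad and contact force between jaw and long_sherd above 1.5 N and linear speed of each of long_sherd, jaw below 0.01 m/s); the robot touches nothing.
It fails at once if the jaw presses the sherd with more than 25 N (contact force between jaw and long_sherd above 25 N).
It fails at once if the stone is dropped or slammed into the tray (over 60 N) (contact force between stone and tray above 60 N).
It fails at once if a bystander (bottle, broad sherd, paper bundle) is moved more than 20 mm (distance of any of varnish_bottle, broad_sherd, labels_a from where it was at the start of the episode above 0.02 m).
It also fails if it takes over 70 s, if anything falls off the work surface, if the arm or the gripper's body presses on something with over 40 N, if the wrist force passes 120 N, or if a joint passes its speed limit or range.

### The arm

A 6-joint arm with a two-finger parallel gripper is mounted at the origin on the work surface; the furniture and walls round the work are solid. World frame = base frame: x ahead of the robot, y to its left, z up, the work surface at z = 0. Lengths are in m, angles in degrees, forces in N, time in s.
With the tool pointing down it reaches from about 0.375 to 0.9 m from the base axis. Payload 3.1 kg.
Tool frame: the origin (TCP) lies between the finger pads; the fingertips stand 19 mm ahead of it and the grasp point (between the pads) is the TCP; z points along the fingers, x is the direction in which the jaws open and shut, and the axes are right-handed (so a half turn about z gives the same grasp; the last joint's range is limited). The gripper opens to 87 mm and grips with 3 to 60 N. Pads are 19 mm wide; open, the fingers measure 117 mm over their backs; the gripper's body (75 mm by 190 mm) begins 51 mm behind the grasp point.
Start: joints at [58.528, 30.224, 82.088, -0, 67.689, -10.227], TCP at [0.226, 0.583, 0.242] pointing down, gripper open.
Joint ranges: [-176.69, 176.69], [-43.24, 126.21], [12.49, 139.97], [-82, 262], [0, 151.66], [-163.58, 163.58]. Speed limits (degrees/s): [159.86, 159.86, 180, 180, 180, 180].

### API

Orientations are given as a 3x3 rotation matrix whose columns are the frame's x, y, z axes.
In Python, from rig import read_state, capture, camera_info, hand_in, spot_in, silhouettes gives the robot as it stands.
- The arm moves only by the shell command python3 -m jog 'ROWS'. ROWS is text: rows parted by semicolons, each of 7 numbers parted by spaces: the shift along the tool's x, y, z in m, then the turn, a rotation vector about the tool's x, y, z in degrees, then the opening, from 0 (shut) to 1 (fully open). A call has 1 to 8 rows; each row is the pose to reach, as a shift and turn from the pose commanded when the call began, along the tool's axes at that moment; what a row does not reach only later rows make up. A row lasts 1/8 s, in which the tool goes at most 62.5 mm and 10.7 degrees, less where a joint would pass 70% of its speed; a pose out of reach is approached as far as the arm can. A call with a gripper value outside its range is refused whole. The fingers move at their own pace and stop on an object; the grip force is fixed at half the most. Time passes only in rows, so rows that repeat a pose let the fingers close. It gives the time, the measured TCP pose, the force and the opening at its end, in the units of the state.
- read_state(): the state, without advancing time (a new reading comes with each control period).
- capture(name): name is "side" or "top" or "wrist"; returns (picture, depth): 400x640x3 uint8, red, green, blue; 400x640 float32, m along the optical axis (not along the pixel's ray), 0 where there is no reading.
- camera_info(name): a dict with "vfov" (degrees; the focal length in pixels is half the picture's height over the tangent of half this angle, whatever the lens; pixels are square), "cx", "cy" (the principal point, pixels), "R" (3x3) and "t" (3): a world point X has camera coordinates R X + t; the wrist camera has in their place "tool_from_camera" (4x4, takes a point from camera to tool coordinates, whose origin is the TCP and whose axes are the tool frame's). Camera axes: x right, y down, z forward; pixel columns grow to the right and rows downward; lengths in m; the calibration is good to about 2 mm. A picture is of the moment at which its call begins: read the wrist's pose just before it. camera_info takes no time and is no camera call.
- hand_in(): hands the job in, once; it reports no verdict.
Trained networks look in the newest picture that a camera, given by its name, has taken for a name from the list of things; names that differ only in an ending like _2 or _b are one class to them, and where a whole thing is asked for, a point or a joint stands for the part that bears it (a point fixed in the world has none). Each returns a list of dicts, best first, with "score" (0 to 1); they miss things now and then, are a little off and sometimes report something else, mostly with a low value. They report only what shows in the picture. A call takes as long as a camera call. They do not tell look-alikes from the thing itself.
- spot_in(label, camera): "centre" ([x, y, z] in m, in world coordinates, good to about 4 mm: the middle of the surface that is visible of it).
- silhouettes(label, camera): "region" (400x640 bool, what is visible of it).
The state is a dict: "time_s": time; "joint_positions": joint angles; "qvel": joint speeds; "tau": joint torques, N m; "position": TCP position; "tcp_rot": TCP orientation; "force": force on the tool from outside, world axes, zero at the start; "moment": the same for the moment, N m; "opening": opening from 0.0 (shut) to 1.0 (fully open).
Only numpy, scipy, OpenCV 4.12 (cv2) and the standard library are available. Lean on these libraries where they do the work, as an engineer would, in place of code of your own. Each camera call takes 0.05 s, during which the arm holds its last target.

## Working session

There is one attempt and no reset: what is moved stays moved. The work goes in short steps, Python scripts to look and compute and a shell command to move; the robot and the scene stay as the last step left them, time stands still between calls to the robot, and variables do not carry over. Pictures are saved under pics/ and viewed, and the job is handed in when it is done.

```bash
ls; mkdir -p pics
cat > h.py <<'E'
import numpy as np, cv2
from rig import *
def K(n):
    i=camera_info(n); f=200/np.tan(np.radians(i['vfov'])/2); return f,i['cx'],i['cy'],i
def pix2w(n,u,v,d,st=None):
    f,cx,cy,i=K(n); u=np.asarray(u,float);v=np.asarray(v,float);d=np.asarray(d,float)
    P=np.stack([(u-cx)/f*d,(v-cy)/f*d,d],-1)
    if n=='wrist':
        T=np.array(i['tool_from_camera']); P=P@T[:3,:3].T+T[:3,3]
        return P@np.array(st['tcp_rot']).T+np.array(st['position'])
    R=np.array(i['R']);t=np.array(i['t']); return (P-t)@R
def save(p,name,crop=None,s=1):
    if crop: p=p[crop[1]:crop[3],crop[0]:crop[2]]
    p=cv2.resize(p,None,fx=s,fy=s,interpolation=cv2.INTER_CUBIC)
    cv2.imwrite('pics/'+name,p[:,:,::-1])
E
python3 - <<'E'
from h import *
s=read_state(); print({k:np.round(v,3).tolist() for k,v in s.items()})
for n in ['top','side','wrist']:
    p,d=capture(n); save(p,n+'0.png'); np.savez('/tmp/%s.npz'%n,p=p,d=d)
for l in ['clamp','jaw','stone','long_sherd','tray','varnish_bottle','broad_sherd','labels_a']:
    for n in ['top']:
        for r in spot_in(l,n): print(l,n,np.round(r['centre'],3),round(r['score'],2))
print(read_state()['time_s'])
E
```

```text
pics
{'time_s': 0.0, 'joint_positions': [58.527, 30.278, 82.156, -0.0, 67.688, -10.227], 'qvel': [-0.027, -0.054, -0.059, 0.069, -0.069, 0.018], 'tau': [-0.002, -44.005, -17.659, 0.063, 0.058, -0.0], 'position': [0.226, 0.582, 0.241], 'tcp_rot': [[0.362, 0.932, -0.001], [0.932, -0.362, -0.002], [-0.002, -0.0, -1.0]], 'force': [-0.02, -0.141, -0.172], 'moment': [-0.013, -0.023, -0.006], 'opening': 1.0}
clamp top [0.53  0.011 0.011] 0.59
clamp top [0.524 0.232 0.011] 0.52
jaw top [0.539 0.054 0.036] 0.82
stone top [ 0.531 -0.018  0.042] 0.72
long_sherd top [0.394 0.213 0.009] 0.94
long_sherd top [0.524 0.231 0.013] 0.92
long_sherd top [ 0.344 -0.098  0.011] 0.91
tray top [ 0.471 -0.236  0.007] 0.81
varnish_bottle top [0.72  0.032 0.031] 0.53
varnish_bottle top [ 0.532 -0.015  0.043] 0.34
broad_sherd top [ 0.699 -0.103  0.015] 0.9
labels_a top [0.54  0.05  0.032] 0.66
labels_a top [ 0.472 -0.238  0.005] 0.63
labels_a top [0.72  0.151 0.012] 0.59
labels_a top [0.528 0.01  0.01 ] 0.27
0.55
```

View pics/top0.png

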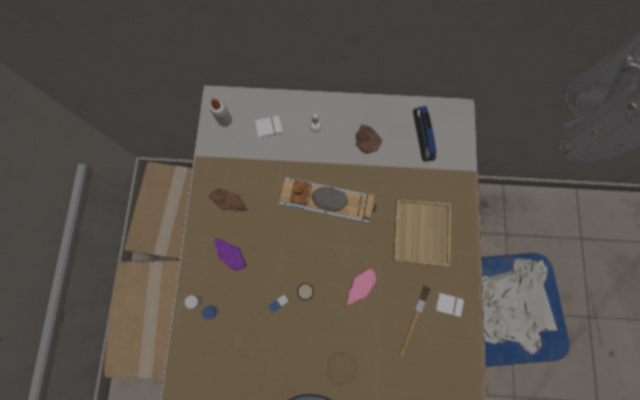

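View pics/side0.png

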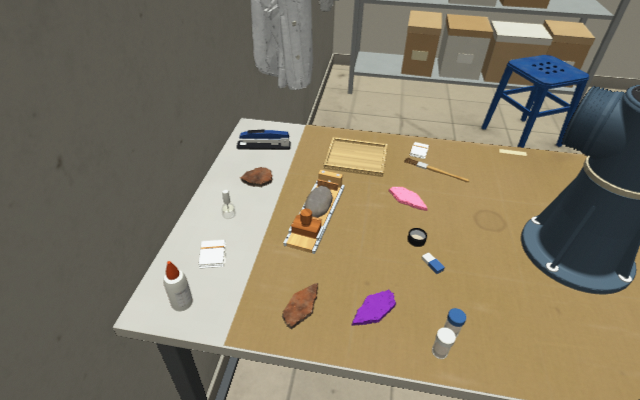

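Run:
```python
from h import *
i=camera_info('top'); print(i)
f,cx,cy,_=K('top');R=np.array(i['R']);t=np.array(i['t'])
for X in [[.394,.213,.01],[.524,.231,.01],[.344,-.098,.01],[.53,-.018,.04],[.539,.054,.036]]:
    c=R@np.array(X)+t; print(X,np.round([f*c[0]/c[2]+cx,f*c[1]/c[2]+cy]))
```

```text
{'vfov': 56.95056699997973, 'cx': 319.530396865213, 'cy': 200.79173643583738, 'R': array([[ 0.05836446, -0.99829322, -0.00205995],
       [-0.97376741, -0.05647574, -0.22042577],
       [ 0.21993322,  0.01487094, -0.97540158]]), 't': array([-0.0236736 ,  0.52261082,  0.7834179 ])}
[0.394, 0.213, 0.01] [228. 254.]
[0.524, 0.231, 0.01] [227. 200.]
[0.344, -0.098, 0.01] [361. 284.]
[0.53, -0.018, 0.04] [330. 200.]
[0.539, 0.054, 0.036] [300. 195.]
```

Look-alike candidates in the top picture: purple at (229,254), pink at (361,287), brown long at (228,200), and the brown broad sherd at (368,139). The brown long one at (228,200) fits the description, so I'll check it in a crop.

Run:
```python
from h import *
z=np.load('/tmp/top.npz'); p,d=z['p'],z['d']
pp=cv2.convertScaleAbs(p,alpha=1.6)
save(pp,'crop0.png',(195,165,395,235),4)
vv,uu=np.mgrid[0:400,0:640]
W=pix2w('top',uu,vv,d)
# orthographic top map of clamp region height, x .45-.6 , y -.2..0.3
m=(d>0)
def reg(x0,x1,y0,y1,z0,z1):
    return m&(W[...,0]>x0)&(W[...,0]<x1)&(W[...,1]>y0)&(W[...,1]<y1)&(W[...,2]>z0)&(W[...,2]<z1)
for nm,r in [('table',(.4,.48,0,.1,-.02,.05)),('sherd',(.47,.58,.16,.30,.005,.05))]:
    q=W[reg(*r)]; print(nm,len(q),np.median(q,0))
for l in ['long_sherd','clamp','stone','jaw','tray']:
    for r in silhouettes(l,'top'):
        g=r['region']; q=W[g&m]; 
        (c,sz,a)=cv2.minAreaRect((q[:,:2]*1000).astype(np.float32))
        print(l,round(r['score'],2),g.sum(),np.round(np.median(q,0),3),'rect',np.round(c),np.round(sz),round(a,1),'z',np.round(np.percentile(q[:,2],[5,50,95]),3))
```

```text
table 1393 [0.43947627 0.05010458 0.00046829]
sherd 535 [0.52374936 0.23230371 0.01016376]
long_sherd 0.7 485 [0.524 0.232 0.01 ] rect [523. 230.] [95. 42.] 74.8 z [0.008 0.01  0.013]
long_sherd 0.7 562 [0.394 0.211 0.01 ] rect [396. 214.] [98. 43.] 59.1 z [0.007 0.01  0.013]
long_sherd 0.59 629 [ 0.341 -0.1    0.011] rect [339. -98.] [ 45. 101.] 58.0 z [0.007 0.011 0.013]
long_sherd 0.34 213 [0.723 0.029 0.03 ] rect [741.  31.] [60. 31.] 3.7 z [-0.001  0.03   0.068]
clamp 0.84 1820 [0.533 0.016 0.013] rect [541. -11.] [226.  73.] 81.2 z [0.009 0.013 0.056]
clamp 0.42 493 [0.542 0.053 0.035] rect [552.  53.] [43. 72.] 81.1 z [0.019 0.035 0.07 ]
stone 0.71 732 [ 0.533 -0.016  0.045] rect [542. -16.] [88. 66.] 85.0 z [0.013 0.045 0.052]
jaw 0.8 465 [0.542 0.053 0.035] rect [548.  54.] [43. 65.] 81.2 z [0.019 0.035 0.07 ]
tray 0.79 3556 [ 0.472 -0.24   0.007] rect [ 474. -242.] [135. 150.] 88.6 z [0.004 0.007 0.015]
```

View pics/crop0.png

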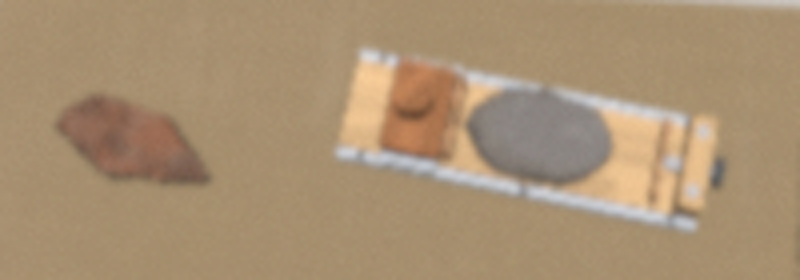

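The brown sherd is confirmed. Now a closer wrist look over the clamp.

```bash
cat >> h.py <<'E'
def plan(pos,yaw):
    """world target TCP pos, world yaw deg of tool x (tool down) -> shift & turn in present tool axes"""
    from scipy.spatial.transform import Rotation as Ro
    s=read_state(); R=np.array(s['tcp_rot']); a=np.radians(yaw)
    T=np.array([[np.cos(a),np.sin(a),0],[np.sin(a),-np.cos(a),0],[0,0,-1]])
    print('shift',np.round(R.T@(np.array(pos)-np.array(s['position'])),4),'turn',np.round(Ro.from_matrix(R.T@T).as_rotvec(degrees=True),2),'t',s['time_s'])
E
python3 - <<'E'
from h import *
print(camera_info('wrist'))
plan([.49,.0,.25],-8.8)
E
```

```text
{'vfov': 58.96173102238582, 'cx': 315.5635893204082, 'cy': 197.7005036427198, 'tool_from_camera': array([[ 9.99999822e-01,  5.17213306e-04,  2.97012664e-04,
        -4.48468296e-04],
       [-5.77463538e-04,  9.64189522e-01,  2.65213559e-01,
        -7.23759891e-02],
       [-1.49204516e-04, -2.65213684e-01,  9.64189649e-01,
        -1.43824258e-01],
       [ 0.00000000e+00,  0.00000000e+00,  0.00000000e+00,
         1.00000000e+00]])}
shift [-0.4474  0.4567 -0.0084] turn [-0.   -0.   77.56] t 0.8
```

```bash
python3 -c "
from h import *
plan([.53,.0,.25],-8.8)"
python3 -m jog '-0.06 0.06 0 0 0 10 1; -0.12 0.12 0 0 0 20 1; -0.17 0.17 0 0 0 30 1; -0.22 0.22 0 0 0 40 1; -0.26 0.27 0 0 0 50 1; -0.3 0.32 0 0 0 60 1; -0.34 0.37 0 0 0 70 1; -0.38 0.42 0 0 0 77.6 1'
python3 -c "
from h import *
plan([.53,.0,.25],-8.8)"
```

```text
shift [-0.4329  0.494  -0.0084] turn [-0.   -0.   77.56] t 0.8
time_s: 1.8
position: [0.448, 0.1325, 0.242]
tcp_rot: [[0.987, -0.159, 0.001], [-0.159, -0.987, 0.0], [0.001, -0.0, -1.0]]
force: [0.5, -0.2, -0.4]
opening: 0.999
shift [ 0.1019  0.1178 -0.0079] turn [-0.03 -0.08 -0.32] t 1.8
```

```bash
python3 -m jog '0.04 0.045 0 0 0 0 1; 0.08 0.09 0 0 0 0 1; 0.1 0.118 0 0 0 0 1; 0.1 0.118 0 0 0 0 1;0.1 0.118 0 0 0 0 1'
python3 - <<'E'
from h import *
s=read_state(); p,d=capture('wrist'); save(p,'w1.png'); np.savez('/tmp/w1.npz',p=p,d=d,R=s['tcp_rot'],pos=s['position'])
vv,uu=np.mgrid[0:400,0:640]; m=d>0
W=pix2w('wrist',uu,vv,d,s)
print(s['position'],[np.round(np.median(W[r[1]-3:r[1]+4,r[0]-3:r[0]+4],axis=(0,1)),3) for r in [(60,200),(600,200),(60,330)]])
for l in ['clamp','stone','jaw','tray','long_sherd']:
    for r in silhouettes(l,'wrist'):
        g=r['region']&m; q=W[g]
        (c,sz,a)=cv2.minAreaRect((q[:,:2]*1000).astype(np.float32))
        print(l,round(r['score'],2),g.sum(),np.round(np.median(q,0),3),'rect',np.round(c),np.round(sz),round(a,1),'z',np.round(np.percentile(q[:,2],[5,50,95]),3))
E
```

```text
time_s: 2.42
position: [0.5268, 0.003, 0.2414]
tcp_rot: [[0.988, -0.154, -0.001], [-0.154, -0.988, 0.001], [-0.001, -0.001, -1.0]]
force: [-0.3, 0.1, 0.3]
opening: 1.0
[0.52681774 0.00297636 0.24136169] [array([0.235, 0.012, 0.001]), array([ 0.84 , -0.083, -0.002]), array([0.474, 0.034, 0.317])]
clamp 0.86 8778 [0.543 0.039 0.013] rect [539.  -5.] [218.  68.] 81.3 z [0.01  0.013 0.069]
stone 0.82 3553 [ 0.536 -0.01   0.046] rect [535. -13.] [85. 53.] 84.1 z [0.034 0.046 0.052]
jaw 0.9 2808 [0.547 0.057 0.036] rect [548.  55.] [43. 67.] 80.2 z [0.021 0.036 0.07 ]
tray 0.78 3110 [ 0.463 -0.187  0.007] rect [ 472. -194.] [ 44. 155.] 87.8 z [0.003 0.007 0.015]
long_sherd 0.77 787 [0.378 0.185 0.011] rect [381. 181.] [23. 44.] 82.9 z [0.004 0.011 0.012]
long_sherd 0.63 446 [ 0.327 -0.076  0.011] rect [396. -37.] [196.  32.] 27.9 z [0.002 0.011 0.012]
```

View pics/w1.png

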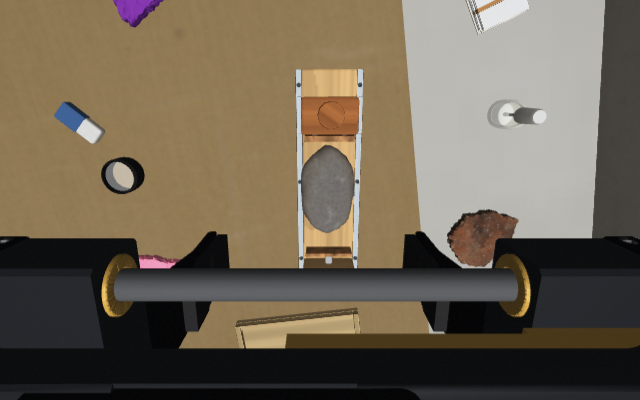

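The clamp stands upright in the view, at columns 297–362: jaw top at row 115, stone at (328,188), cork face near row 250. Now measuring the clamp frame.

Run:
```python
from h import *
z=np.load('/tmp/w1.npz'); p,d=z['p'],z['d']; st=dict(tcp_rot=z['R'],position=z['pos'])
save(cv2.convertScaleAbs(p,alpha=1.2),'w1c.png',(280,60,380,275),2.7)
vv,uu=np.mgrid[0:400,0:640]; W=pix2w('wrist',uu,vv,d,st)
# rail profile: rows of several, columns across
for r in [85,150,240]:
    print(r,[(c,*(np.round(W[r,c]*1000,0).astype(int))) for c in list(range(293,304))+list(range(354,367))])
print('col330 along', [(r,*(np.round(W[r,330]*1000,0).astype(int))) for r in list(range(64,76))+list(range(92,100))+list(range(126,146,2))+list(range(224,268,2))])
```

```text
85 [(293, np.int64(517), np.int64(93), np.int64(2)), (294, np.int64(518), np.int64(93), np.int64(0)), (295, np.int64(519), np.int64(93), np.int64(1)), (296, np.int64(520), np.int64(92), np.int64(11)), (297, np.int64(521), np.int64(92), np.int64(12)), (298, np.int64(522), np.int64(92), np.int64(12)), (299, np.int64(523), np.int64(92), np.int64(12)), (300, np.int64(524), np.int64(91), np.int64(12)), (301, np.int64(525), np.int64(91), np.int64(10)), (302, np.int64(526), np.int64(91), np.int64(12)), (303, np.int64(527), np.int64(91), np.int64(13)), (354, np.int64(578), np.int64(83), np.int64(12)), (355, np.int64(579), np.int64(83), np.int64(12)), (356, np.int64(580), np.int64(83), np.int64(11)), (357, np.int64(581), np.int64(83), np.int64(10)), (358, np.int64(582), np.int64(82), np.int64(12)), (359, np.int64(583), np.int64(82), np.int64(13)), (360, np.int64(584), np.int64(82), np.int64(10)), (361, np.int64(585), np.int64(82), np.int64(12)), (362, np.int64(586), np.int64(82), np.int64(10)), (363, np.int64(589), np.int64(82), np.int64(-1)), (364, np.int64(589), np.int64(82), np.int64(0)), 
[... 4424 characters left out ...]
(530), np.int64(-78), np.int64(13)), (242, np.int64(530), np.int64(-81), np.int64(12)), (244, np.int64(530), np.int64(-83), np.int64(13)), (246, np.int64(529), np.int64(-86), np.int64(13)), (248, np.int64(529), np.int64(-85), np.int64(20)), (250, np.int64(529), np.int64(-85), np.int64(25)), (252, np.int64(529), np.int64(-85), np.int64(31)), (254, np.int64(528), np.int64(-87), np.int64(32)), (256, np.int64(528), np.int64(-88), np.int64(34)), (258, np.int64(528), np.int64(-94), np.int64(27)), (260, np.int64(527), np.int64(-96), np.int64(27)), (262, np.int64(527), np.int64(-99), np.int64(26)), (264, np.int64(527), np.int64(-100), np.int64(29)), (266, np.int64(526), np.int64(-99), np.int64(35))]
```

View pics/w1c.png

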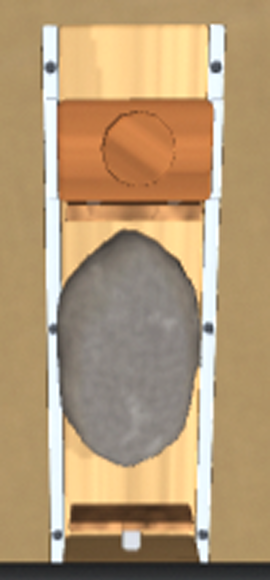

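```bash
python3 -c "
from h import *
plan([.535,-.012,.08],-7.5)
plan([.535,-.012,.034],-7.5)"
```

```text
shift [0.01   0.014  0.1617] turn [-0.    0.   -1.26] t 2.725
shift [0.01   0.014  0.2077] turn [-0.    0.   -1.26] t 2.725
```

```bash
python3 -m jog '0.01 0.014 0.05 0 0 -1.3 1; 0.01 0.014 0.1 0 0 -1.3 1; 0.01 0.014 0.15 0 0 -1.3 1; 0.01 0.014 0.17 0 0 -1.3 1; 0.01 0.014 0.185 0 0 -1.3 1; 0.01 0.014 0.197 0 0 -1.3 1; 0.01 0.014 0.205 0 0 -1.3 1; 0.01 0.014 0.205 0 0 -1.3 1' && python3 -m jog '0 0 0 0 0 0 0.8; 0 0 0 0 0 0 0.7; 0 0 0 0 0 0 0.6; 0 0 0 0 0 0 0.5; 0 0 0 0 0 0 0.5; 0 0 0 0 0 0 0.5'
```

```text
time_s: 3.72
position: [0.5354, -0.013, 0.0365]
tcp_rot: [[0.991, -0.131, 0.0], [-0.131, -0.991, -0.0], [0.0, 0.0, -1.0]]
force: [0.2, 0.0, 0.3]
opening: 1.0
time_s: 4.47
position: [0.5355, -0.013, 0.0368]
tcp_rot: [[0.991, -0.131, 0.0], [-0.131, -0.991, -0.0], [0.0, 0.0, -1.0]]
force: [-0.6, 0.5, 2.8]
opening: 0.608
```

```bash
python3 -m jog '0 0 0 0 0 0 0.3; 0 0 -0.01 0 0 0 0.3; 0 0 -0.03 0 0 0 0.3; 0 0 -0.06 0 0 0 0.3; 0 0 -0.08 0 0 0 0.3; 0 0 -0.08 0 0 0 0.3'
python3 - <<'E'
from h import *
p,d=capture('wrist'); save(p,'w2.png',None,1)
plan([.473,-.240,.117],-5)
E
```

```text
time_s: 5.22
position: [0.5363, -0.0132, 0.118]
tcp_rot: [[0.991, -0.131, 0.003], [-0.131, -0.991, -0.001], [0.003, 0.0, -1.0]]
force: [-0.0, 0.9, -1.4]
opening: 0.606
shift [-0.0321  0.2333 -0.    ] turn [ 0.01 -0.06 -2.54] t 5.275
```

View pics/w2.png

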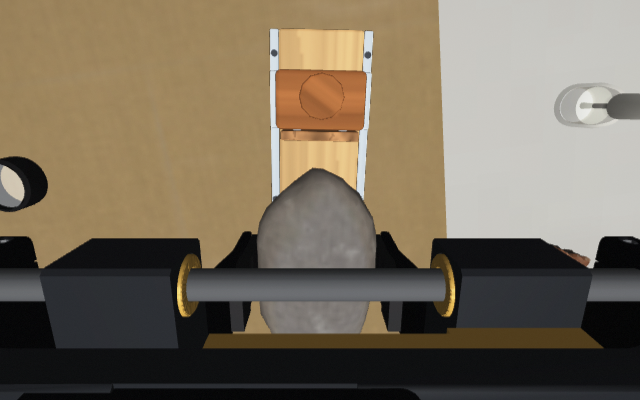

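The stone is held level in the fingers at (318,250). Now to the tray.

```bash
python3 -m jog '-0.005 0.03 0 0 0 0 0.3; -0.01 0.07 0 0 0 0 0.3; -0.018 0.12 0 0 0 -1 0.3; -0.024 0.17 0 0 0 -2 0.3; -0.029 0.21 0 0 0 -2.5 0.3; -0.032 0.233 0 0 0 -2.5 0.3; -0.032 0.233 0 0 0 -2.5 0.3; -0.032 0.233 0.01 0 0 -2.5 0.3'
python3 -m jog '0 0 0.02 0 0 0 0.3; 0 0 0.04 0 0 0 0.3; 0 0 0.055 0 0 0 0.3; 0 0 0.065 0 0 0 0.3; 0 0 0.07 0 0 0 0.3; 0 0 0.073 0 0 0 0.3; 0 0 0.073 0 0 0 0.3'
```

```text
time_s: 6.28
position: [0.4729, -0.239, 0.1059]
tcp_rot: [[0.996, -0.088, -0.0], [-0.088, -0.996, 0.001], [-0.0, -0.001, -1.0]]
force: [-0.5, -0.7, -1.9]
opening: 0.608
time_s: 7.15
position: [0.4732, -0.2399, 0.0337]
tcp_rot: [[0.996, -0.088, 0.0], [-0.088, -0.996, -0.0], [0.0, 0.0, -1.0]]
force: [0.9, 0.1, -0.5]
opening: 0.611
```

Creeping down until the force shows contact.

```bash
python3 -m jog '0 0 0.001 0 0 0 0.3; 0 0 0.002 0 0 0 0.3; 0 0 0.003 0 0 0 0.3; 0 0 0.003 0 0 0 0.3'
```

```text
time_s: 7.65
position: [0.4731, -0.2399, 0.0308]
tcp_rot: [[0.996, -0.088, 0.0], [-0.088, -0.996, -0.0], [0.0, 0.0, -1.0]]
force: [-0.2, 0.1, 2.1]
opening: 0.608
```

```bash
python3 -m jog '0 0 0 0 0 0 0.64; 0 0 0 0 0 0 0.7; 0 0 0 0 0 0 0.85; 0 0 0 0 0 0 1; 0 0 0 0 0 0 1; 0 0 -0.03 0 0 0 1; 0 0 -0.08 0 0 0 1; 0 0 -0.14 0 0 0 1'
python3 - <<'E'
from h import *
plan([.52,.18,.2],-8.8)
p,d=capture('wrist'); save(p,'w3.png')
p,d=capture('top'); save(p,'t3.png',(180,150,500,280),2.5)
for r in spot_in('stone','top')[:2]: print(np.round(r['centre'],3),r['score'])
E
```

```text
time_s: 8.65
position: [0.4724, -0.2393, 0.1711]
tcp_rot: [[0.996, -0.088, -0.002], [-0.088, -0.996, 0.002], [-0.002, -0.002, -1.0]]
force: [1.2, -1.1, -0.4]
opening: 0.996
shift [ 0.0104 -0.4219 -0.0283] turn [-0.08  0.13  3.74] t 8.65
```

View pics/t3.png

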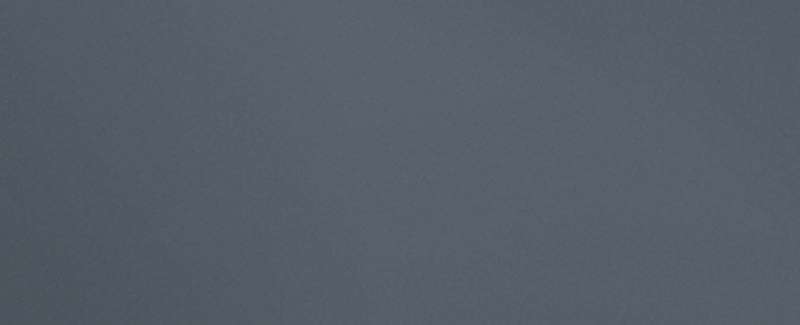

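View pics/w3.png

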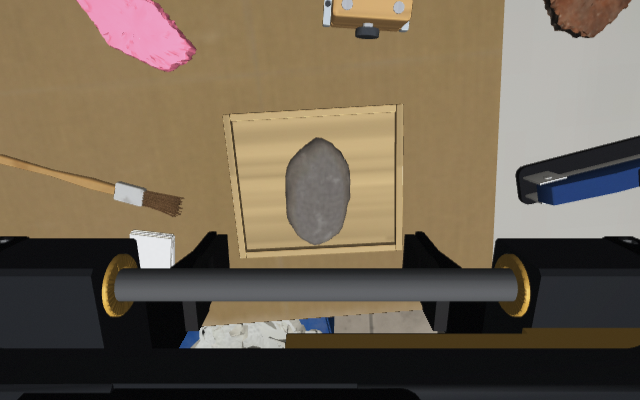

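The stone rests flat in the middle of the tray at (318,190); the top view is hidden by the arm. Now the sherd.

```bash
python3 -m jog '0.002 -0.05 -0.02 0 0 1 1; 0.004 -0.11 -0.028 0 0 2 1; 0.006 -0.17 -0.028 0 0 3 1; 0.008 -0.23 -0.028 0 0 3.7 1; 0.01 -0.29 -0.028 0 0 3.7 1; 0.01 -0.35 -0.028 0 0 3.7 1; 0.01 -0.41 -0.028 0 0 3.7 1; 0.01 -0.45 -0.028 0 0 3.7 1'
python3 -m jog '0 0 0 0 0 0 1; 0 0 0 0 0 0 1'
python3 - <<'E'
from h import *
s=read_state(); p,d=capture('wrist'); save(p,'w4.png'); np.savez('/tmp/w4.npz',p=p,d=d,R=s['tcp_rot'],pos=s['position'])
vv,uu=np.mgrid[0:400,0:640]; m=d>0
W=pix2w('wrist',uu,vv,d,s)
for r in silhouettes('long_sherd','wrist'):
        g=r['region']&m; q=W[g]
        (c,sz,a)=cv2.minAreaRect((q[:,:2]*1000).astype(np.float32))
        print(round(r['score'],2),g.sum(),np.round(np.median(q,0),3),np.round(q.mean(0),3),'rect',np.round(c),np.round(sz),round(a,1),'z',np.round(np.percentile(q[:,2],[5,50,95]),3))
for l in ['stone']:
  for r in spot_in(l,'top')[:2]: print(np.round(r['centre'],3),r['score'])
E
```

```text
time_s: 9.8
position: [0.5212, 0.2101, 0.1966]
tcp_rot: [[0.989, -0.15, -0.003], [-0.15, -0.989, -0.0], [-0.003, 0.001, -1.0]]
force: [0.6, -0.1, 0.1]
opening: 0.997
time_s: 10.05
position: [0.5216, 0.207, 0.1971]
tcp_rot: [[0.988, -0.152, -0.003], [-0.152, -0.988, -0.001], [-0.003, 0.002, -1.0]]
force: [0.3, -0.1, -0.2]
opening: 1.0
0.95 3384 [0.396 0.214 0.011] [0.396 0.215 0.011] rect [397. 215.] [104.  46.] 55.6 z [0.007 0.011 0.012]
0.77 3500 [0.525 0.237 0.011] [0.525 0.235 0.011] rect [522. 230.] [97. 46.] 74.8 z [0.009 0.011 0.012]
```

View pics/w4.png

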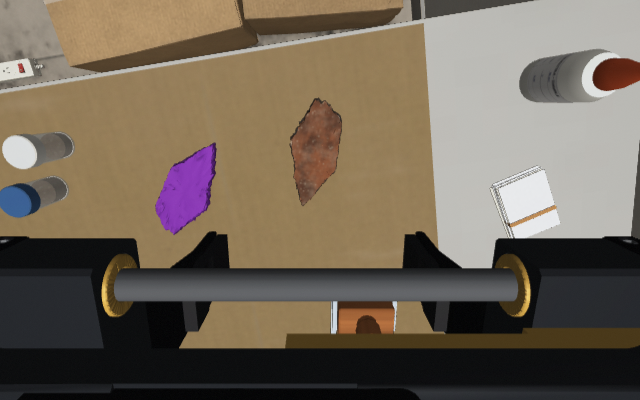

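Run:
```python
from h import *
z=np.load('/tmp/w4.npz'); p,d=z['p'],z['d']; st=dict(tcp_rot=z['R'],position=z['pos'])
save(cv2.convertScaleAbs(p,alpha=1.2),'w4c.png',(270,85,370,220),4)
vv,uu=np.mgrid[0:400,0:640]; W=pix2w('wrist',uu,vv,d,st)
g=np.zeros(d.shape,bool); g[90:215,280:355]=True
g&=(W[...,2]>.0055)&(d>0)
n,lab,sts,_=cv2.connectedComponentsWithStats(g.astype(np.uint8)); k=1+sts[1:,4].argmax(); g=lab==k
q=W[g][:,:2]*1000; c,sz,a=cv2.minAreaRect(q.astype(np.float32)); print(g.sum(),c,sz,a, q.mean(0))
for ang in range(66,92,2):
    y=np.array([np.cos(np.radians(ang)),np.sin(np.radians(ang))]); x=np.array([y[1],-y[0]])
    u=q@x;v=q@y; cc=(u.min()+u.max())/2*x+(v.min()+v.max())/2*y
    print(ang,np.round([np.ptp(u),np.ptp(v)],1),np.round(cc,1))
ang=75;y=np.array([np.cos(np.radians(ang)),np.sin(np.radians(ang))]); x=np.array([y[1],-y[0]])
u=(q-np.array(c))@x;v=(q-np.array(c))@y
for a0 in range(-52,52,6):
    s=(v>=a0)&(v<a0+6)
    if s.any(): print(a0+3,np.round([u[s].min(),u[s].max()],1))
```

```text
3600 (521.969970703125, 230.2197723388672) (101.18914031982422, 46.587581634521484) 73.6964111328125 [524.79043737 235.2775406 ]
66 [ 48.8 100.9] [521.5 230.2]
68 [ 48.3 101. ] [521.6 230.1]
70 [ 47.7 101. ] [521.7 230.1]
72 [ 47.1 101.1] [521.8 230.1]
74 [ 46.6 101.2] [522.1 230.2]
76 [ 47.  101.1] [522.7 230.2]
78 [ 47.3 101. ] [523.4 230.3]
80 [ 47.5 100.7] [524.  230.3]
82 [ 48.1 100.2] [524.5 230.5]
84 [48.8 99.7] [525.1 230.7]
86 [49.6 99. ] [525.8 230.9]
88 [51.  98.2] [526.  231.2]
90 [52.6 97.3] [526.1 231.4]
-49 [-7.6 -1.7]
-43 [-9.2  2.7]
-37 [-12.7   6.8]
-31 [-13.2  11.1]
-25 [-16.6  15.2]
-19 [-16.4  19.4]
-13 [-16.9  22.4]
-7 [-18.5  23. ]
-1 [-20.9  23. ]
5 [-22.3  23.4]
11 [-23.  23.]
17 [-22.1  22.8]
23 [-18.1  23.8]
29 [-16.1  22.9]
35 [-12.7  22.5]
41 [-9.6 20.1]
47 [-7.4 11.7]
53 [-3.6  0.1]
```

View pics/w4c.png

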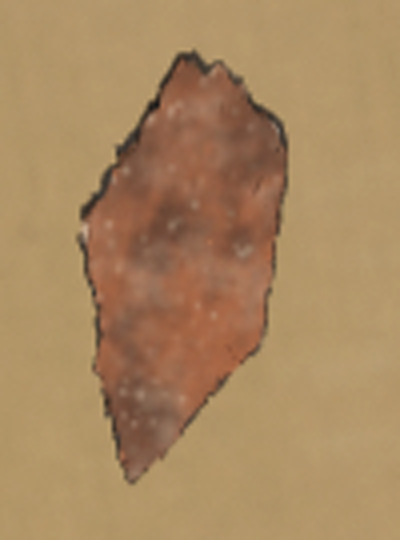

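```bash
python3 -c "
from h import *
plan([.5245,.238,.023],-15)"
```

```text
shift [-0.0025 -0.0319  0.175 ] turn [0.04 0.07 6.15] t 10.2
```

```bash
python3 -m jog '-0.002 -0.025 0.03 0 0 4 1; -0.0025 -0.032 0.08 0 0 6.2 1; -0.0025 -0.032 0.12 0 0 6.2 1; -0.0025 -0.032 0.145 0 0 6.2 1; -0.0025 -0.032 0.16 0 0 6.2 1; -0.0025 -0.032 0.168 0 0 6.2 1; -0.0025 -0.032 0.172 0 0 6.2 1; -0.0025 -0.032 0.172 0 0 6.2 1'
python3 - <<'E'
from h import *
p,d=capture('wrist'); save(p,'w5.png')
plan([.5245,.238,.023],-15)
E
```

```text
time_s: 11.2
position: [0.5254, 0.2396, 0.0271]
tcp_rot: [[0.966, -0.258, 0.001], [-0.258, -0.966, 0.0], [0.001, -0.0, -1.0]]
force: [0.3, 0.1, -0.7]
opening: 1.0
shift [-0.0005  0.0019  0.0043] turn [-0.04 -0.07  0.06] t 11.25
```

View pics/w5.png

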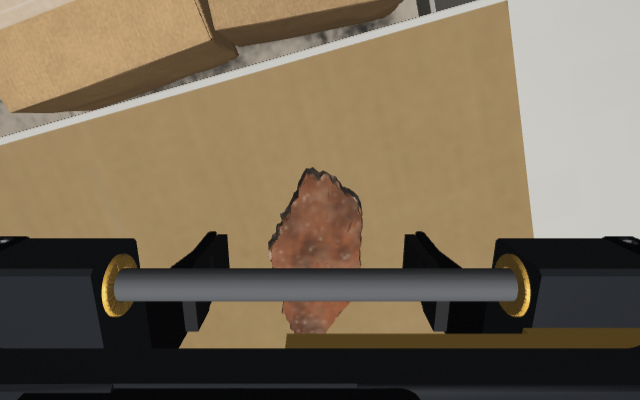

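The sherd (columns 270–362) sits centred between the fingers. Down 4 mm and close.

```bash
python3 -m jog '0 0.001 0.002 0 0 0 1; 0 0.001 0.004 0 0 0 1; 0 0.001 0.004 0 0 0 0.8; 0 0.001 0.004 0 0 0 0.6; 0 0.001 0.004 0 0 0 0.4; 0 0.001 0.004 0 0 0 0.3; 0 0.001 0.004 0 0 0 0.3; 0 0.001 0.004 0 0 0 0.3'
python3 -m jog '0 0 0 0 0 0 0.3; 0 0 -0.01 0 0 0 0.3; 0 0 -0.03 0 0 0 0.3; 0 0 -0.06 0 0 0 0.3; 0 0 -0.09 0 0 0 0.3; 0 0 -0.1 0 0 0 0.3; 0 0 -0.1 0 0 0 0.3'
python3 - <<'E'
from h import *
s=read_state(); p,d=capture('wrist'); save(p,'w6.png'); np.savez('/tmp/w6.npz',p=p,d=d,R=s['tcp_rot'],pos=s['position'])
o=np.array([.5378,-.011]); y=np.array([.1525,.988])
plan([*(o-.011*y),.12],-8.8)
E
```

```text
time_s: 12.25
position: [0.5248, 0.2386, 0.0225]
tcp_rot: [[0.966, -0.258, 0.0], [-0.258, -0.966, -0.0], [0.0, -0.0, -1.0]]
force: [0.7, -0.2, -0.3]
opening: 0.523
time_s: 13.12
position: [0.5249, 0.2387, 0.1232]
tcp_rot: [[0.966, -0.258, 0.001], [-0.258, -0.966, 0.0], [0.001, -0.001, -1.0]]
force: [0.0, 0.0, -1.0]
opening: 0.516
shift [0.0785 0.2485 0.0023] turn [ 0.02  0.03 -6.14] t 13.175
```

View pics/w6.png

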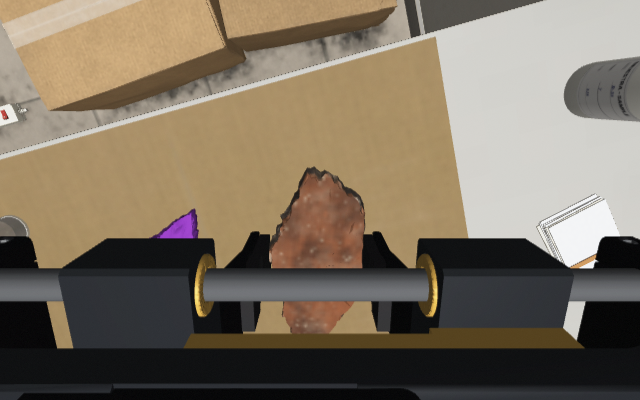

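The sherd is held, with its +y tip at (312,168). Measuring where it sits in the tool frame.

Run:
```python
from h import *
z=np.load('/tmp/w6.npz'); p,d=z['p'],z['d']; R=z['R'];pos=z['pos']
vv,uu=np.mgrid[0:400,0:640]; W=pix2w('wrist',uu,vv,d,dict(tcp_rot=R,position=pos))
T=(W-pos)@R
g=(d>0)&(W[...,2]>.08)&(W[...,2]<.16)&(uu>265)&(uu<372)&(vv>155)&(vv<240)
q=T[g]*1000; print(q.min(0),q.max(0)); 
A=np.c_[q[:,:2],np.ones(len(q))]; print(np.linalg.lstsq(A,q[:,2],rcond=None)[0])
i=q[:,1].argmin(); print(q[i])
```

```text
[-24.06211493 -42.54547537   8.94520716] [27.27790662 -6.73836204 20.40893413]
[ 9.39857549e-03 -6.44188484e-02  1.07819968e+01]
[ -1.4165333  -42.54547537  17.31058396]
```

```bash
python3 -m jog '0.01 0.03 0 0 0 -1 0.3; 0.022 0.07 0 0 0 -2 0.3; 0.038 0.12 0 0 0 -3 0.3; 0.054 0.17 0 0 0 -4 0.3; 0.066 0.21 0 0 0 -5 0.3; 0.076 0.24 0 0 0 -6.1 0.3; 0.078 0.2455 0 0 0 -6.1 0.3; 0.078 0.2455 0 0 0 -6.1 0.3'
python3 - <<'E'
from h import *
p,d=capture('wrist'); save(p,'w7.png')
o=np.array([.5378,-.011]); y=np.array([.1525,.988])
plan([*(o-.008*y),.035],-8.8)
E
```

```text
time_s: 14.18
position: [0.5361, -0.0185, 0.1216]
tcp_rot: [[0.988, -0.155, -0.002], [-0.155, -0.988, 0.001], [-0.002, -0.001, -1.0]]
force: [-1.0, 0.5, -1.5]
opening: 0.523
shift [0.0008 0.001  0.0868] turn [-0.03  0.12 -0.04] t 14.225
```

View pics/w7.png

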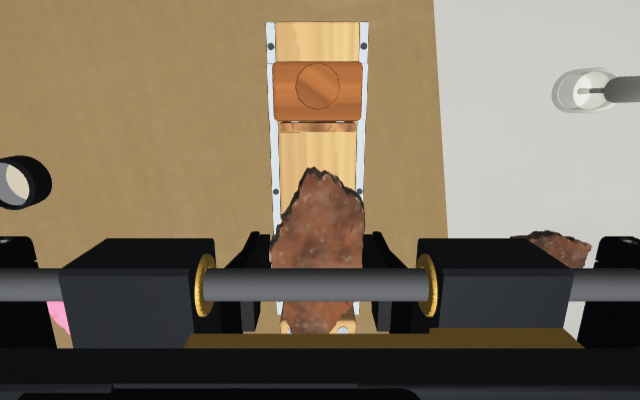

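Aligned over the bed, with the jaw at (318,90) clear of it. Descending.

```bash
python3 -m jog '0.001 0.001 0.02 0 0 0 0.3; 0.001 0.001 0.045 0 0 0 0.3; 0.001 0.001 0.06 0 0 0 0.3; 0.001 0.001 0.07 0 0 0 0.3; 0.001 0.001 0.076 0 0 0 0.3; 0.001 0.001 0.08 0 0 0 0.3; 0.001 0.001 0.08 0 0 0 0.3'
python3 -m jog '0 0 0.001 0 0 0 0.3; 0 0 0.002 0 0 0 0.3; 0 0 0.003 0 0 0 0.3; 0 0 0.004 0 0 0 0.3; 0 0 0.004 0 0 0 0.3'
```

```text
time_s: 15.1
position: [0.5377, -0.0199, 0.0427]
tcp_rot: [[0.988, -0.154, 0.0], [-0.154, -0.988, -0.0], [0.0, 0.0, -1.0]]
force: [0.1, 0.0, -0.3]
opening: 0.518
time_s: 15.72
position: [0.5376, -0.0198, 0.0385]
tcp_rot: [[0.988, -0.154, -0.0], [-0.154, -0.988, 0.0], [-0.0, -0.0, -1.0]]
force: [-0.4, 0.5, 0.0]
opening: 0.516
```

```bash
python3 -m jog '0 0 0.001 0 0 0 0.3; 0 0 0.002 0 0 0 0.3; 0 0 0.0025 0 0 0 0.3; 0 0 0.003 0 0 0 0.3; 0 0 0.003 0 0 0 0.3'
python3 -c "
from h import *
p,d=capture('wrist'); save(p,'w8.png')"
```

```text
time_s: 16.35
position: [0.5376, -0.0198, 0.0355]
tcp_rot: [[0.988, -0.154, -0.0], [-0.154, -0.988, 0.0], [-0.0, -0.0, -1.0]]
force: [0.5, -0.9, -1.0]
opening: 0.517
```

View pics/w8.png

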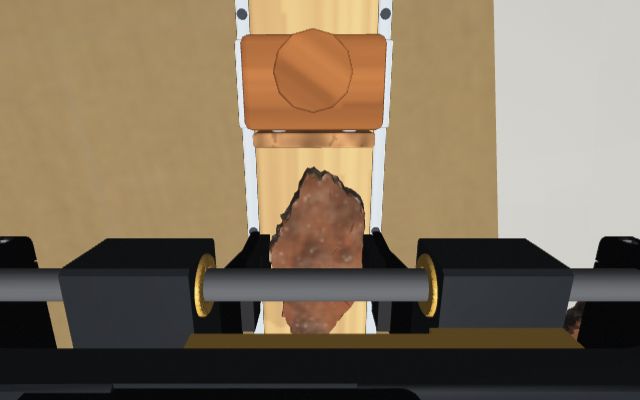

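```bash
python3 -m jog '0 0 0.001 0 0 0 0.3; 0 0 0.001 0 0 0 0.3' ; python3 -m jog '0 0 0 0 0 0 0.56; 0 0 0 0 0 0 0.62; 0 0 0 0 0 0 0.75; 0 0 0 0 0 0 0.85;0 0 0 0 0 0 0.85; 0 0 -0.03 0 0 0 0.85; 0 0 -0.08 0 0 0 0.85; 0 0 -0.11 0 0 0 0.85'
python3 -c "
from h import *
p,d=capture('wrist'); save(p,'w9a.png')"
python3 -m jog '0 0 -0.05 0 0 0 1; 0 0 -0.1 0 0 0 1; 0 0 -0.1 0 0 0 1; 0 0 -0.1 0 0 0 1'
python3 - <<'E'
from h import *
s=read_state(); p,d=capture('wrist'); save(p,'w9.png'); np.savez('/tmp/w9.npz',p=p,d=d,R=s['tcp_rot'],pos=s['position'])
E
```

```text
time_s: 16.65
position: [0.5377, -0.0198, 0.0346]
tcp_rot: [[0.988, -0.154, 0.0], [-0.154, -0.988, -0.0], [0.0, 0.0, -1.0]]
force: [0.3, -0.0, -0.5]
opening: 0.52
time_s: 17.65
position: [0.5383, -0.02, 0.1466]
tcp_rot: [[0.988, -0.154, 0.002], [-0.154, -0.988, -0.001], [0.002, 0.0, -1.0]]
force: [0.9, -0.3, -0.4]
opening: 0.849
time_s: 18.2
position: [0.5369, -0.0196, 0.2439]
tcp_rot: [[0.988, -0.154, -0.001], [-0.154, -0.988, 0.0], [-0.001, -0.0, -1.0]]
force: [-0.6, -0.6, 0.4]
opening: 0.999
```

View pics/w9.png

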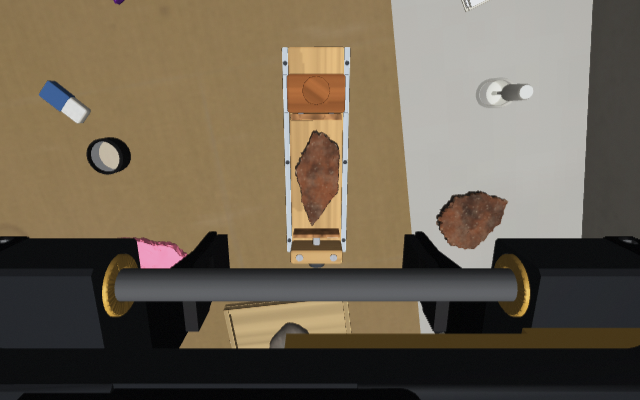

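The sherd lies flat and lengthwise on the bed: tips at (318,131) and (315,223), pad at row 118, cork at row 232. Measuring the gaps and the knob.

Run:
```python
from h import *
z=np.load('/tmp/w9.npz'); p,d=z['p'],z['d']; R=z['R'];pos=z['pos']
save(p,'w9c.png',(270,40,370,275),2.5)
vv,uu=np.mgrid[0:400,0:640]; W=pix2w('wrist',uu,vv,d,dict(tcp_rot=R,position=pos))
o=np.array([.5378,-.011]); Y=np.array([.1525,.988]);X=np.array([.988,-.1525])
C=np.stack([(W[...,:2]-o)@X,(W[...,:2]-o)@Y,W[...,2]],-1)*1000
g=(d>0)&(abs(C[...,0])<45)&(C[...,1]>-110)&(C[...,1]<120)
k=g&(C[...,2]>62)&(C[...,2]<80); q=C[k]; print('knob',len(q),q.min(0),q.max(0),(q.min(0)+q.max(0))/2)
k=g&(abs(C[...,2]-36)<3)&(C[...,1]>30)&(abs(C[...,0])<25); q=C[k]; print('jaw top',np.percentile(q[:,:2],[1,99],axis=0))
print([(r,*np.round(C[r,318]).astype(int)) for r in list(range(44,52))+list(range(108,136,2))+list(range(215,250,2))])
hsv=cv2.cvtColor(p,cv2.COLOR_RGB2HSV)
s=g&(C[...,2]>17)&(C[...,2]<27)&(C[...,1]<42)&(C[...,1]>-71); 
n,lab,sts,_=cv2.connectedComponentsWithStats(s.astype(np.uint8)); s=lab==1+sts[1:,4].argmax()
q=C[s]; print('sherd',q.min(0),q.max(0),np.median(q,0),cv2.minAreaRect(q[:,:2].astype(np.float32)))
A=np.c_[q[:,:2],np.ones(len(q))]; print(np.linalg.lstsq(A,q[:,2],rcond=None)[0])
for y in [100,0,-60]:
    e=g&(abs(C[...,1]-y)<4)&(C[...,2]>6)&(C[...,2]<16); print(y,C[e][:,0].min(),C[e][:,0].max())
```

```text
knob 594 [-11.56566331  60.28259972  65.97278091] [11.86436371 83.50915308 72.03590726] [ 0.1493502  71.8958764  69.00434409]
jaw top [[-24.38040003  45.75927252]
 [ 24.51288242  87.33274677]]
[(44, np.int64(3), np.int64(118), np.int64(3)), (45, np.int64(3), np.int64(117), np.int64(1)), (46, np.int64(3), np.int64(116), np.int64(1)), (47, np.int64(2), np.int64(114), np.int64(13)), (48, np.int64(2), np.int64(113), np.int64(11)), (49, np.int64(2), np.int64(112), np.int64(11)), (50, np.int64(2), np.int64(111), np.int64(12)), (51, np.int64(2), np.int64(110), np.int64(13)), (108, np.int64(2), np.int64(56), np.int64(36)), (110, np.int64(2), np.int64(54), np.int64(36)), (112, np.int64(2), np.int64(52), np.int64(33)), (114, np.int64(2), np.int64(51), np.int64(33)), (116, np.int64(2), np.int64(49), np.int64(35)), (118, np.int64(2), np.int64(47), np.int64(36)), (120, np.int64(3), np.int64(44), np.int64(11)), (122, np.int64(3), np.int64(42), np.int64(11)), (124, np.int64(3), np.int64(40), np.int64(12)), (126, np.int64(3), np.int64(38), np.int64(13)), (128, np.int64(3), np.int64(36), np.int64(14)
[... 728 characters left out ...]
(34)), (239, np.int64(3), np.int64(-83), np.int64(27)), (241, np.int64(3), np.int64(-85), np.int64(27)), (243, np.int64(3), np.int64(-88), np.int64(27)), (245, np.int64(3), np.int64(-89), np.int64(28)), (247, np.int64(3), np.int64(-89), np.int64(34)), (249, np.int64(3), np.int64(-89), np.int64(39))]
sherd [-21.88090317 -67.41032166  17.00428574] [24.71545951 33.07534604 25.67210082] [  1.56506093 -10.26426878  22.78132835] ((1.091318130493164, -17.273208618164062), (100.51495361328125, 46.28055191040039), 88.7574462890625)
[-1.94469279e-02 -3.01067019e-03  2.26016514e+01]
100 -33.59196829261342 33.68800738339292
0 -32.96622020884476 33.86891595853483
-60 -33.34131558730992 34.150491873106176
```

View pics/w9c.png

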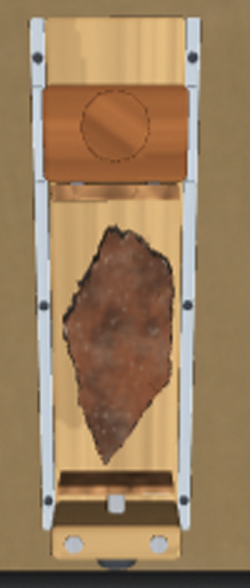

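```bash
python3 -c "
from h import *
print(np.round(read_state()['joint_positions'],1))
plan([.5486,.0591,.16],81.2)
plan([.5486,.0591,.16],-98.8)
"
```

```text
[-14.   23.4  94.5  -0.   62.3  -5.2]
shift [ 0.0002 -0.0796  0.0832] turn [ -0.15   0.13 -90.05] t 18.25
shift [ 0.0002 -0.0796  0.0832] turn [ 0.13  0.15 89.95] t 18.25
```

```bash
python3 -m jog '0 -0.02 0 0 0 -10 1; 0 -0.04 0 0 0 -20 1; 0 -0.06 0 0 0 -30 1; 0 -0.08 0 0 0 -40 1; 0 -0.08 0.03 0 0 -50 1; 0 -0.08 0.06 0 0 -60 1; 0 -0.08 0.08 0 0 -70 1; 0 -0.08 0.083 0 0 -80 1'
python3 -m jog '0 0 0 0 0 -10 1; 0 0 0 0 0 -10 1; 0 0 0 0 0 -10 1'
python3 - <<'E'
from h import *
s=read_state(); p,d=capture('wrist'); save(p,'w10.png')
plan([.5486,.0591,.058],81.2)
E
```

```text
time_s: 19.25
position: [0.5472, 0.0594, 0.1577]
tcp_rot: [[0.318, 0.948, -0.008], [0.948, -0.318, 0.001], [-0.002, -0.008, -1.0]]
force: [0.7, 0.8, -0.0]
opening: 0.996
time_s: 19.62
position: [0.5493, 0.0593, 0.1606]
tcp_rot: [[0.156, 0.988, -0.002], [0.988, -0.156, 0.0], [-0.0, -0.002, -1.0]]
force: [-0.8, 0.3, 0.2]
opening: 0.997
shift [-0.0003 -0.0007  0.1029] turn [-0.08  0.   -0.17] t 19.675
```

View pics/w10.png

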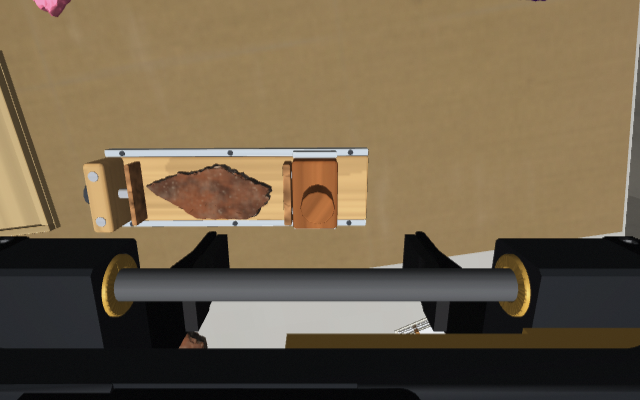

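The knob at (317,205) is centred between the fingers. Descending and gripping.

```bash
python3 -m jog '0 0 0.03 0 0 0 1; 0 0 0.06 0 0 0 1; 0 0 0.08 0 0 0 1; 0 0 0.092 0 0 0 1; 0 0 0.1 0 0 0 1; 0 0 0.102 0 0 0 1; 0 0 0.102 0 0 0 0.8; 0 0 0.102 0 0 0 0.6'
python3 -m jog '0 0 0 0 0 0 0.5; 0 0 0 0 0 0 0.4; 0 0 0 0 0 0 0.35; 0 0 0 0 0 0 0.3; 0 0 0 0 0 0 0.25; 0 0 0 0 0 0 0.2; 0 0 0 0 0 0 0.1; 0 0 0 0 0 0 0.1'
```

```text
time_s: 20.68
position: [0.5504, 0.0592, 0.0602]
tcp_rot: [[0.154, 0.988, 0.001], [0.988, -0.154, -0.0], [0.0, 0.001, -1.0]]
force: [0.2, -0.3, -0.8]
opening: 0.854
time_s: 21.68
position: [0.55, 0.06, 0.0595]
tcp_rot: [[0.154, 0.988, 0.0], [0.988, -0.154, 0.001], [0.001, 0.0, -1.0]]
force: [1.8, 6.3, 0.3]
opening: 0.265
```

```bash
python3 -m jog '-0.001 0 0 0 0 0 0.1; -0.003 0 0 0 0 0 0.1; -0.005 0 0 0 0 0 0.1; -0.007 0 0 0 0 0 0.1; -0.009 0 0 0 0 0 0.1; -0.011 0 0 0 0 0 0.1; -0.013 0 0 0 0 0 0.1; -0.014 0 0 0 0 0 0.1'
python3 -c "
from h import *
p,d=capture('wrist'); save(p,'w11.png')"
```

```text
time_s: 22.68
position: [0.548, 0.0469, 0.0595]
tcp_rot: [[0.155, 0.988, 0.001], [0.988, -0.155, 0.002], [0.002, 0.0, -1.0]]
force: [0.6, 8.8, -1.2]
opening: 0.265
```

View pics/w11.png

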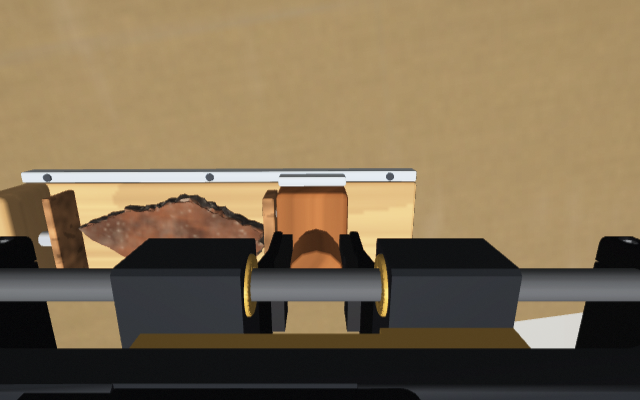

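Sliding friction reads about 9 N, the pad is at the sherd, and a few mm remain at the cork (tip at (80,228)). Continuing in small steps.

```bash
python3 -m jog '-0.0005 0 0 0 0 0 0.1; -0.001 0 0 0 0 0 0.1; -0.0015 0 0 0 0 0 0.1; -0.002 0 0 0 0 0 0.1; -0.0025 0 0 0 0 0 0.1; -0.003 0 0 0 0 0 0.1'
python3 -c "
from h import *
p,d=capture('wrist'); save(p,'w12.png')"
```

```text
time_s: 23.48
position: [0.5476, 0.0441, 0.0596]
tcp_rot: [[0.155, 0.988, 0.001], [0.988, -0.155, 0.002], [0.002, 0.0, -1.0]]
force: [1.6, 10.3, -0.4]
opening: 0.263
```

View pics/w12.png

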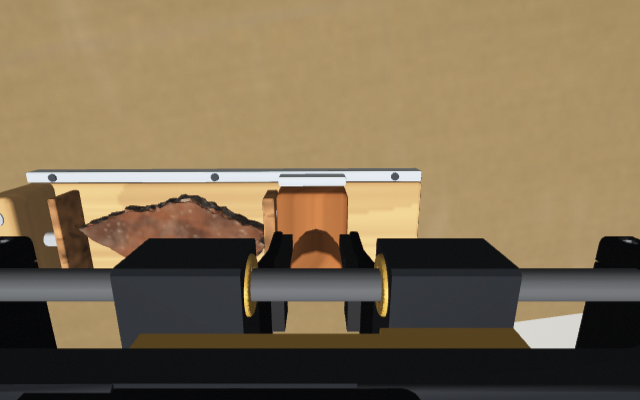

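```bash
python3 -m jog '-0.0005 0 0 0 0 0 0.1; -0.001 0 0 0 0 0 0.1; -0.001 0 0 0 0 0 0.1' | grep -E 'pos|force'; python3 -m jog '-0.0005 0 0 0 0 0 0.1; -0.001 0 0 0 0 0 0.1; -0.001 0 0 0 0 0 0.1'| grep -E 'pos|force'
```

```text
position: [0.5475, 0.0434, 0.0595]
force: [1.0, 10.3, -1.1]
position: [0.5474, 0.0428, 0.0595]
force: [1.7, 11.5, -1.3]
```

```bash
python3 -c "
from h import *
p,d=capture('wrist'); save(p,'w13.png')"
```

```text
(no output)
```

View pics/w13.png

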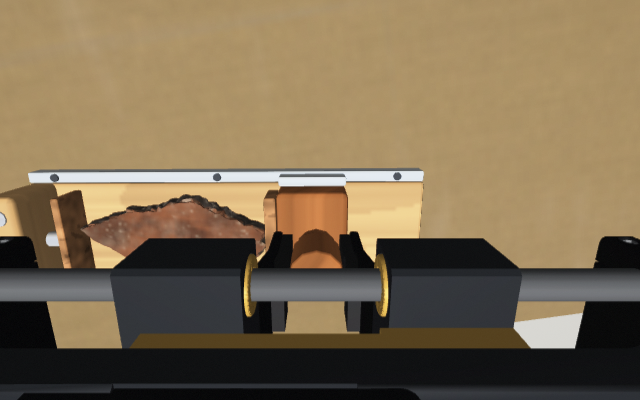

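The sherd tip and the clamp now move together in view, and the force is rising, so the sherd is against the stop. Squeezing a little more.

```bash
for i in 1; do python3 -m jog '-0.0005 0 0 0 0 0 0.1; -0.001 0 0 0 0 0 0.1; -0.001 0 0 0 0 0 0.1' | grep -E 'pos|force|time'; python3 -m jog '0 0 0 0 0 0 0.1' | grep -E 'pos|force|time'; done
```

```text
time_s: 24.7
position: [0.5473, 0.0422, 0.0595]
force: [2.7, 13.6, -0.2]
time_s: 24.82
position: [0.5473, 0.0422, 0.0595]
force: [3.2, 13.1, -1.5]
```

```bash
python3 -m jog '-0.0005 0 0 0 0 0 0.1; -0.001 0 0 0 0 0 0.1; -0.001 0 0 0 0 0 0.1' | grep -E 'pos|force|time'; python3 -m jog '-0.0005 0 0 0 0 0 0.1; -0.0005 0 0 0 0 0 0.1' | grep -E 'pos|force|time'
```

```text
time_s: 25.2
position: [0.5472, 0.0416, 0.0596]
force: [2.5, 15.0, -0.5]
time_s: 25.45
position: [0.5471, 0.0413, 0.0595]
force: [3.1, 15.7, -0.6]
```

```bash
python3 -m jog '0.0005 0 0 0 0 0 0.1; 0.001 0 0 0 0 0 0.1; 0.0015 0 0 0 0 0 0.1; 0.0015 0 0 0 0 0 0.1' | grep -E 'pos|force|time'
```

```text
time_s: 25.95
position: [0.5472, 0.0415, 0.0595]
force: [2.2, 9.8, -0.9]
```

```bash
python3 -m jog '0.0005 0 0 0 0 0 0.1; 0.001 0 0 0 0 0 0.1; 0.001 0 0 0 0 0 0.1' | grep -E 'pos|force|time'
python3 -m jog '0.001 0 0 0 0 0 0.32; 0.001 0 0 0 0 0 0.45; 0.001 0 0 0 0 0 0.6; 0.001 0 0 0 0 0 0.8; 0.001 0 0 0 0 0 0.8; 0.001 0 -0.02 0 0 0 0.8; 0.001 0 -0.05 0 0 0 0.8; 0.001 0 -0.1 0 0 0 0.8'
python3 -m jog '0 0 -0.02 0 0 0 1; 0 0 -0.03 0 0 0 1; 0 0 -0.03 0 0 0 1'
python3 - <<'E'
from h import *
s=read_state(); p,d=capture('wrist'); save(p,'w14.png'); np.savez('/tmp/w14.npz',p=p,d=d,R=s['tcp_rot'],pos=s['position'])
E
```

```text
time_s: 26.32
position: [0.5472, 0.0415, 0.0595]
force: [0.3, 6.3, -0.0]
time_s: 27.32
position: [0.5459, 0.0415, 0.1591]
tcp_rot: [[0.154, 0.988, -0.004], [0.988, -0.154, 0.0], [-0.0, -0.004, -1.0]]
force: [0.7, 0.1, -0.1]
opening: 0.8
time_s: 27.7
position: [0.5472, 0.0414, 0.1897]
tcp_rot: [[0.154, 0.988, 0.001], [0.988, -0.154, -0.0], [-0.0, 0.001, -1.0]]
force: [-0.3, 0.4, -1.2]
opening: 0.985
```

View pics/w14.png

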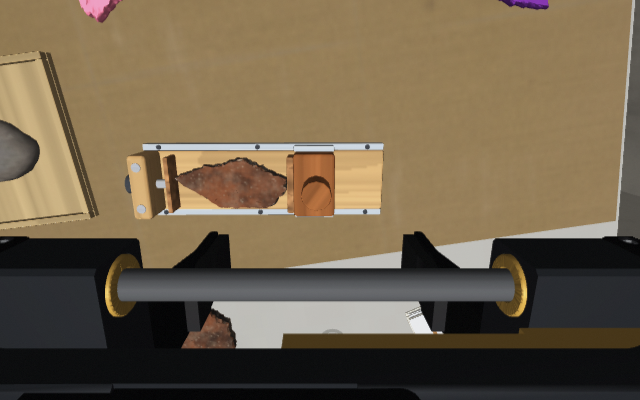

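Run:
```python
from h import *
z=np.load('/tmp/w14.npz'); p,d=z['p'],z['d']; R=z['R'];pos=z['pos']
save(p,'w14c.png',(120,130,400,230),2.8)
vv,uu=np.mgrid[0:400,0:640]; W=pix2w('wrist',uu,vv,d,dict(tcp_rot=R,position=pos))
o=np.array([.5378,-.011]); Y=np.array([.1525,.988]);X=np.array([.988,-.1525])
C=np.stack([(W[...,:2]-o)@X,(W[...,:2]-o)@Y,W[...,2]],-1)*1000
g=(d>0)&(abs(C[...,0])<30)&(C[...,1]>-110)&(C[...,1]<120)
k=g&(C[...,2]>62)&(C[...,2]<80); q=C[k]; print('knob',(q.min(0)+q.max(0))/2)
s=g&(C[...,2]>17)&(C[...,2]<26)&(C[...,1]<28)&(C[...,1]>-71)
n,lab,sts,_=cv2.connectedComponentsWithStats(s.astype(np.uint8)); s=lab==1+sts[1:,4].argmax()
q=C[s]; print('sherd',q.min(0),q.max(0),cv2.minAreaRect(q[:,:2].astype(np.float32)))
A=np.c_[q[:,:2],np.ones(len(q))]; print(np.linalg.lstsq(A,q[:,2],rcond=None)[0])
e=g&(abs(C[...,2]-12)<4)&(C[...,1]>90); print('bed end',C[e][:,1].max())
```

```text
knob [-0.1952769  53.22028217 66.9792067 ]
sherd [-22.24623951 -70.66190084  17.12903282] [24.09479545 26.17078961 25.67131082] ((0.9041938781738281, -22.223834991455078), (46.25183868408203, 96.82473754882812), 0.29387256503105164)
[-1.64384312e-03 -1.28000502e-03  2.25049080e+01]
bed end 114.73912280619825
```

View pics/w14c.png

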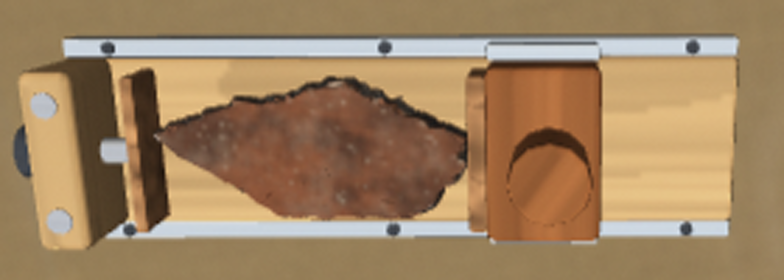

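```bash
python3 -m jog '0.05 0 -0.02 0 0 0 1; 0.11 0 -0.04 0 0 0 1; 0.17 0 -0.05 0 0 0 1; 0.23 0 -0.05 0 0 0 1; 0.29 0 -0.05 0 0 0 1; 0.35 0 -0.05 0 0 0 1; 0.38 0 -0.05 0 0 0 1; 0.38 0 -0.05 0 0 0 1'
python3 - <<'E'
from h import *
p,d=capture('top'); save(p,'t15.png',(170,80,500,330),2.4)
for l in ['stone','tray','varnish_bottle','broad_sherd','labels_a','jaw']:
    for r in spot_in(l,'top')[:2]: print(l,np.round(r['centre'],3),round(r['score'],2))
E
```

```text
time_s: 28.75
position: [0.6044, 0.419, 0.2366]
tcp_rot: [[0.15, 0.989, -0.003], [0.989, -0.15, -0.001], [-0.002, -0.003, -1.0]]
force: [0.2, -0.5, -0.5]
opening: 1.002
stone [0.541 0.034 0.035] 0.42
stone [ 0.535 -0.028  0.024] 0.23
tray [ 0.462 -0.231  0.008] 0.71
varnish_bottle [0.724 0.032 0.032] 0.58
broad_sherd [ 0.7   -0.101  0.013] 0.77
labels_a [0.72  0.149 0.015] 0.91
jaw [0.538 0.036 0.031] 0.7
```

View pics/t15.png

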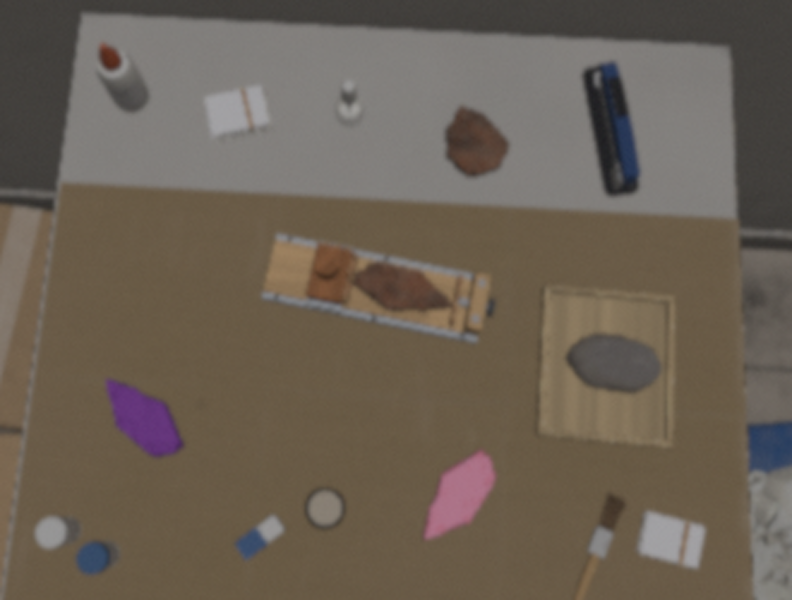

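```bash
python3 -c "
from rig import *
print(hand_in()); print(read_state()['time_s'])"
```

```text
the job is handed in; nothing more can be done
None
the job is handed in; nothing more can be done
```

The stone is in the tray and the long sherd is held in the clamp. I handed the job in at about 29 s; no verdict was reported.

- **Stone:** I lifted it out of the clamp and lowered it until the wrist force showed light contact, about 2 N, then let go. The last top picture shows it flat and inside the tray, slightly off centre. The network's "stone" hits in that picture were on the clamp, with low scores, so I went by the picture.
- **Sherd:** I chose the brown one and left the pink and purple look-alikes alone. It lies flat on the bed:

| Check | Measured | Allowed |
|---|---|---|
| Origin towards the stop | about 22 mm | 8 to 50 mm |
| Off the centre line | about 1 mm | 20 mm |
| Angle to the clamp axis | about 0.3° | 14° |
| Top height above the table | 22.5 mm (11 mm thick on a 12 mm bed) | underside 7 to 18 mm |

- **Clamping:** I slid the jaw 18.7 mm by its knob. The push force rose from about 9 N of sliding friction to 15.7 N with the sherd against the stop, so the pad presses with roughly 6 to 7 N. That is an estimate, because the contact force was not measured directly. I backed the arm off before opening, and the knob was measured at the same place after release.
- **Bystanders:** the bottle, broad sherd and paper bundle are within about 5 mm of their starting positions, which is measuring noise. The arm ended clear of everything.

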